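# Pack and block up a machine spares case

## Robot

A 6-joint arm with a two-finger parallel gripper is mounted at the origin on the work surface. World frame = base frame: x ahead of the robot, y to its left, z up, the work surface at z = 0. Lengths are in m, angles in rad, forces in N, time in s.
With the tool pointing down it reaches from about 0.425 to 0.95 m from the base axis. Payload 3.5 kg.
Tool frame: the origin (TCP) lies between the finger pads; the fingertips stand 17 mm ahead of it and the grasp point (between the pads) lies 2 mm behind it (arm.finger_overhang is the distance from the TCP to the fingertips, in m); z points along the fingers, y is the line along which they close (so a half turn about z gives the same grasp; the last joint's range is limited). The gripper opens to 85 mm and grips with 20 to 120 N. Pads are 22 mm wide; open, the fingers measure 114 mm over their backs; the gripper's body (76 mm by 85 mm) begins 54 mm behind the grasp point. The pads swing forward as they close: fully open they stand 13 mm farther back than shut.
Start: joints at [1.19, 0.286, 1.577, -0, 1.279, -0.15], TCP at [0.154, 0.657, 0.248] pointing down, gripper open.
Joint ranges: [-2.77, 2.77], [-0.9, 2.22], [0.21, 2.48], [-1.53, 4.67], [0.24, 2.81], [-2.84, 2.84]. Speed limits (rad/s): [2.79, 2.79, 3.14, 3.14, 3.14, 3.14].

## Interface

Orientations are given as a rotation vector (axis times angle).
In Python, from workcell import arm gives the robot as it stands.
- The arm moves only by the tool shift_gripper, called after "Call:" as name(argument=value, ...), one argument or row to a line, values as JSON. Schema: {"type":"object","properties":{"rows":{"type":"string"},"only":{"type":"string"},"quiet":{"type":"boolean"},"lines":{"type":"string"}},"required":["rows"],"additionalProperties":false}. rows is a string of 1 to 12 rows, parted by semicolons, with the numbers parted by commas; each row has 5 numbers: dx, dy, dz in normalised numbers (1 is 0.8 m), then a turn about the tool's z in a scale on which 1.0 is 2 pi rad, then the finger opening in m; each row is the pose to reach, as a shift and turn from the pose commanded when the call began, along the tool's axes at that moment; what a row does not reach only later rows make up. A row lasts 1/8 s, in which the tool goes at most 0.0625 m and 0.188 rad, less where a joint would pass 70% of its speed; a pose out of reach is approached as far as the arm can. The fingers move at their own pace and stop on an object; the grip force is fixed at half the most. Time passes only in rows, so rows that do not move let the fingers close. The tool returns the time, the measured TCP pose, the force, the opening and the grip force at its end. only (a regular expression) keeps the lines of the reply that match it, lines (a string "A,B") keeps lines A to B, and quiet returns only ok. Shift and turn numbers lie between -1 and 1, and a call with a number outside is refused. Input that does not fit is refused with a message, and nothing moves.
- arm.read_state(): the state, without advancing time (a new reading comes with each control period).
- arm.get_image(name): name is "side" or "top"; returns the picture (384x512x3 uint8, red, green, blue); there is no depth.
- arm.calibration(name): a dict with "fx", "fy", "cx", "cy" (pixels), "distortion" ([k1, k2, p1, p2, k3] as OpenCV has them; the pictures are not rectified), "R" (3x3) and "t" (3): a world point X has camera coordinates R X + t. Camera axes: x right, y down, z forward; pixel columns grow to the right and rows downward; lengths in m; the calibration is good to about 2 mm. A picture is of the moment at which its call begins. calibration takes no time and is no camera call.
- arm.close_job(): hands the job in; it is judged then, once.
The state is a dict: "time": time; "joint_positions": joint angles; "dq": joint speeds; "joint_torque": joint torques, N m; "eef_pos": TCP position; "orientation": TCP orientation; "ft_force": force on the tool from outside, world axes, zero at the start; "ft_torque": the same for the moment, N m; "finger_gap": finger opening in m; "grip_force": force on a finger pad.
Only numpy, scipy, OpenCV 4.12 (cv2) and the standard library are available. Lean on these libraries where they do the work, as an engineer would, in place of code of your own. Each camera call takes 0.05 s, during which the arm holds its last target. There are 200 camera calls.

## Task

Pack the new belt-grinder spares into the open plywood case: the air cylinder in the notched saddle, the bright aluminium pulley over the wooden post, and the blue bearing upright and lengthwise in the narrow middle bay, up against one end of it. Last of all, when those three are in, stand the wooden block that fills the rest of the middle bay in the gap, so that the bearing cannot slide. Lower everything in rather than dropping it, and leave the rusty worn parts and the block that is too short where they lie.

Things in the scene. Friction and masses are not known exactly. Their poses are not given: they have to be found in the camera images.
- case: Open plywood case base, fixed, 168 (x) x 250 (y) x 30 mm high; floor, walls and two partitions (30 mm high, along x) 9 mm thick. Three bays 150 mm long (x): the middle one, y -25 to +25 mm, for bearing and block; outer ones, 82 mm wide, centred at y = +75 and -75 mm, hold saddle and post board. Origin: centre of underside, on the bench; z up; turned up to 0.25 rad.
- saddle: Wooden cradle fixed in one outer bay (which one varies): board 148 (x) x 80 (y) x 9 mm, two dark notched bearers 15 mm wide at x = +40 and -40 mm. Seats 15 mm above the origin, between cheeks at y = +28 and -28 mm that rise to 29 mm. The cylinder lies along x, an end cap in each notch, rod either way. Origin: centre of the board's underside, 9 mm above the bench; axes as the case's.
- post: Wooden board with one upright post for the pulley, fixed in the other outer bay: board 148 (x) x 80 (y) x 9 mm, post 12 mm thick at its centre, bevelled, its top 49 mm above the origin. The pulley sits on the board. Origin: centre of the board's underside, 9 mm above the bench; axes as the case's.
- cylinder: New air cylinder, aluminium, lying: body 100 mm long (x), square end caps 42 x 42 mm and 20 mm long, between them a barrel 38 x 38 mm (2 to 40 mm above the underside); rod with dark nut reaches to x = +66 mm. 0.4 kg. Origin: centre of the body's underside; z up. Grip the barrel across y.
- pulley: New V-belt pulley of bright aluminium: grooved rim 66 mm across and 30 mm high, on top of it a hub 40 mm across up to 50 mm, bore 24 mm right through. 0.3 kg. Origin: centre of its underside; z up along the bore, hub up. Grip it by the hub.
- bearing: New pillow-block bearing, bright blue: foot 92 mm (x) x 36 mm (y) x 14 mm high, above it a round housing of 54 mm diameter, 34 mm thick (y), its axis along y and 30 mm above the underside, top at 57 mm. 0.55 kg. Origin: centre of its underside; z up. Grip the housing across y.
- block: Pale wooden block 44 mm (x) x 38 mm (y) x 60 mm high, the one that fills the middle bay beside the bearing (92 + 44 of the 150 mm) when its x runs along the case's x. Origin: centre of its underside; z up.
- worn_pulley: Old pulley, rusty brown, otherwise the same shape and size as the new one. Not to be packed. Origin: centre of its underside.
- worn_bearing: Old pillow-block bearing, rusty brown, otherwise the same shape and size as the new one. Not to be packed. Origin: centre of its underside.
- short_block: Pale wooden block 22 mm (x) x 38 mm (y) x 60 mm high, half as thick as the other, too short for the gap. Not to be packed. Origin: centre of its underside.

How it is judged:
On the way, in this order (a step that is already met when the one before it is completed fails the run):
1. the cylinder lies in the saddle, the new pulley is on the post and the blue bearing stands in the middle bay, all let go, with the block not yet in (x of cylinder in the frame of saddle between -0.012 and 0.012 m and y of cylinder in the frame of saddle between -0.01 and 0.01 m and z of cylinder in the frame of saddle between 0.011 and 0.019 m and angle between each of cylinder, pulley, bearing's own z axis and vertical below 0.12 rad and angle between the x axis of cylinder and the x axis of saddle, either way round below 0.2 rad and x of pulley in the frame of post between -0.01 and 0.01 m and y of pulley in the frame of post between -0.01 and 0.01 m and z of pulley in the frame of post between 0.005 and 0.013 m and x of bearing in the frame of case between -0.035 and 0.035 m and y of bearing in the frame of case between -0.012 and 0.012 m and z of bearing in the frame of case between 0.005 and 0.013 m and angle between the x axis of bearing and the x axis of case, either way round below 0.35 rad and contact force between the fingers and cylinder below 0.1 N and contact force between the fingers and pulley below 0.1 N and contact force between the fingers and bearing below 0.1 N), for 0.2 s.
2. the block stands in the gap beside the bearing, let go (x of block in the frame of case between -0.06 and 0.06 m and y of block in the frame of case between -0.012 and 0.012 m and z of block in the frame of case between 0.005 and 0.013 m and angle between block's own z axis and vertical below 0.12 rad and angle between the x axis of block and the x axis of case, either way round below 0.35 rad and contact force between the fingers and block below 0.1 N), for 0.2 s.
At the end, for the whole second after the job is handed in: Cylinder on the saddle seats (12 mm along, 10 mm across), pulley on its board over the post (10 mm), bearing and block on the middle bay floor (12 mm off its centre line, aligned to 0.35 rad): all within 4 mm in height, upright, let go, at rest; worn parts and short block moved under 30 mm (x of cylinder in the frame of saddle between -0.012 and 0.012 m and y of cylinder in the frame of saddle between -0.01 and 0.01 m and z of cylinder in the frame of saddle between 0.011 and 0.019 m and angle between each of cylinder, pulley, bearing, block's own z axis and vertical below 0.12 rad and angle between the x axis of cylinder and the x axis of saddle, either way round below 0.2 rad and x of pulley in the frame of post between -0.01 and 0.01 m and y of pulley in the frame of post between -0.01 and 0.01 m and z of pulley in the frame of post between 0.005 and 0.013 m and x of bearing in the frame of case between -0.035 and 0.035 m and y of bearing in the frame of case between -0.012 and 0.012 m and z of bearing in the frame of case between 0.005 and 0.013 m and angle between the x axis of each of bearing, block and the x axis of case, either way round below 0.35 rad and x of block in the frame of case between -0.06 and 0.06 m and y of block in the frame of case between -0.012 and 0.012 m and z of block in the frame of case between 0.005 and 0.013 m and linear speed of each of cylinder, pulley, bearing, block below 0.02 m/s and distance of each of worn_pulley, worn_bearing, short_block from where it was at the start of the episode below 0.03 m); the robot touches nothing.
It fails at once if a worn part or the short block was moved more than 30 mm (distance of any of worn_pulley, worn_bearing, short_block from where it was at the start of the episode above 0.03 m).
It fails at once if a part was dropped (falling faster than 0.8 m/s, out of the fingers) ((linear speed of cylinder above 0.8 m/s and contact force between the fingers and cylinder below 0.05 N) or (linear speed of pulley above 0.8 m/s and contact force between the fingers and pulley below 0.05 N) or (linear speed of bearing above 0.8 m/s and contact force between the fingers and bearing below 0.05 N) or (linear speed of block above 0.8 m/s and contact force between the fingers and block below 0.05 N)).
It also fails if it takes over 120 s, if anything falls off the work surface, if the arm or the gripper's body presses on something with over 40 N, if the wrist force passes 120 N, or if a joint passes its speed limit or range.

## Working session

There is one attempt and no reset: what is moved stays moved. The work goes in short steps, Python scripts to look and compute and a tool call to move; the robot and the scene stay as the last step left them, time stands still between calls to the robot, and variables do not carry over. Pictures are saved under pics/ and viewed, at most 14 in all, crops included, and the job is handed in when it is done.

```bash
ls; mkdir -p pics
```

Run:
```python
from workcell import arm
import cv2,numpy as np
for n in("top","side"):
    im=arm.get_image(n); cv2.imwrite(f"pics/{n}0.png",im[:,:,::-1]); np.save(f"pics/{n}0.npy",im)
    c=arm.calibration(n); R=np.array(c["R"]);print(n,c["fx"],c["cx"],c["cy"],c["distortion"],(-R.T@np.array(c["t"])).round(3),R.round(3).tolist())
print(arm.read_state())
```

```text
pics
workcell.py
top 473.1773948561826 255.14241356611558 184.64361953195476 [-0.14014207  0.          0.          0.          0.        ] [ 0.442 -0.033  1.355] [[-0.002, -1.0, -0.007], [-0.998, 0.003, -0.059], [0.059, 0.007, -0.998]]
side 497.8736286270341 256.12650069720553 195.76512900431226 [0.03175228 0.         0.         0.         0.        ] [ 0.136 -0.903  0.595] [[0.909, -0.416, 0.014], [-0.194, -0.453, -0.87], [0.368, 0.789, -0.492]]
{'time': 0.1, 'joint_positions': array([ 1.19000125e+00,  2.87095231e-01,  1.57804074e+00, -4.56152791e-06,
        1.27862732e+00, -1.49996332e-01]), 'dq': array([-5.41197070e-04, -2.12623382e-03, -3.74309078e-03,  2.11329053e-03,
       -4.61146838e-05,  1.58110946e-03]), 'joint_torque': array([ 6.30588038e-04, -4.07301199e+01, -2.93698597e+01, -8.34039474e-05,
        3.47433161e-03,  7.01611270e-06]), 'eef_pos': array([0.15416602, 0.65657552, 0.24706788]), 'orientation': array([-0.36166637, -3.1201347 ,  0.00329145]), 'ft_force': array([ 0.26534521,  0.7297828 , -0.08871082]), 'ft_torque': array([-0.01811007, -0.0019512 , -0.0121755 ]), 'grip_force': 0.0, 'finger_gap': 0.08580129864970845}
```

View pics/top0.png

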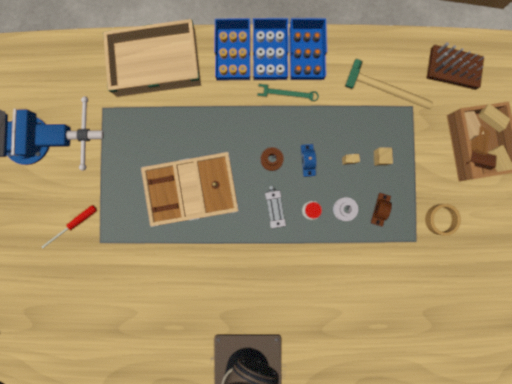

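View pics/side0.png

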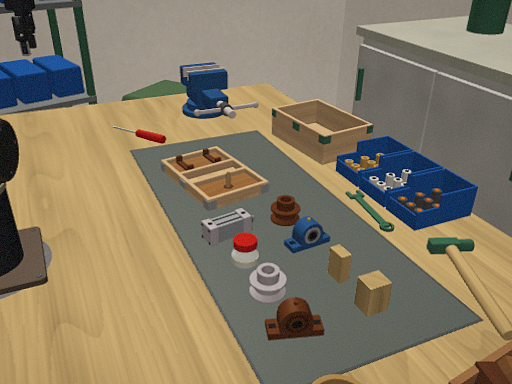

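The top view shows the case at (190,188) with the saddle on the left and the post on the right. The cylinder is at (275,208), the new pulley at (346,209), the bearing at (308,160) and the block at (384,157). The rusty pulley (272,159), short block (351,159), rusty bearing (382,209) and a red jar (313,210) are to be avoided.

Create h.py:
```python
import numpy as np,cv2
from workcell import arm
def cal(n):
    c=arm.calibration(n); K=np.array([[c["fx"],0,c["cx"]],[0,c["fy"],c["cy"]],[0,0,1.]])
    return K,np.array(c["distortion"]),np.array(c["R"]),np.array(c["t"])
def ray(n,p):
    K,d,R,t=cal(n); q=cv2.undistortPoints(np.array(p,float).reshape(-1,1,2),K,d).reshape(-1,2)
    return -R.T@t,np.c_[q,np.ones(len(q))]@R
def plane(n,p,z):
    o,v=ray(n,p); return o+v*((z-o[2])/v[:,2])[:,None]
def proj(n,X):
    K,d,R,t=cal(n); return cv2.projectPoints(np.array(X,float).reshape(-1,3),cv2.Rodrigues(R)[0],t,K,d)[0].reshape(-1,2)
def tool():
    s=arm.read_state(); from scipy.spatial.transform import Rotation as Ro
    return s["eef_pos"],Ro.from_rotvec(s["orientation"]).as_matrix()
```

Run:
```python
import cv2,numpy as np
a=cv2.imread("pics/top0.png")
cv2.imwrite("pics/c1.png",cv2.resize(a[145:235,135:245],None,fx=6.6,fy=6.6,interpolation=cv2.INTER_CUBIC))
cv2.imwrite("pics/c2.png",cv2.resize(a[138:234,255:400],None,fx=5.5,fy=5.5,interpolation=cv2.INTER_CUBIC))
```

```text
(no output)
```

View pics/c1.png

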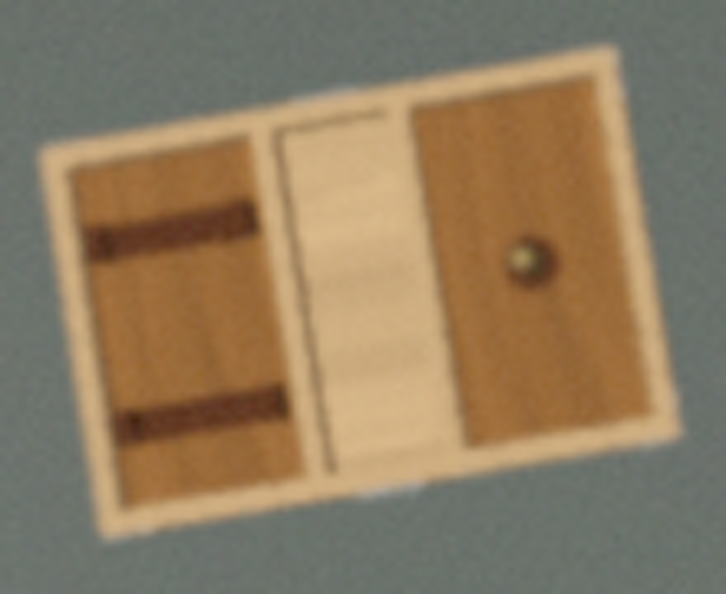

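View pics/c2.png

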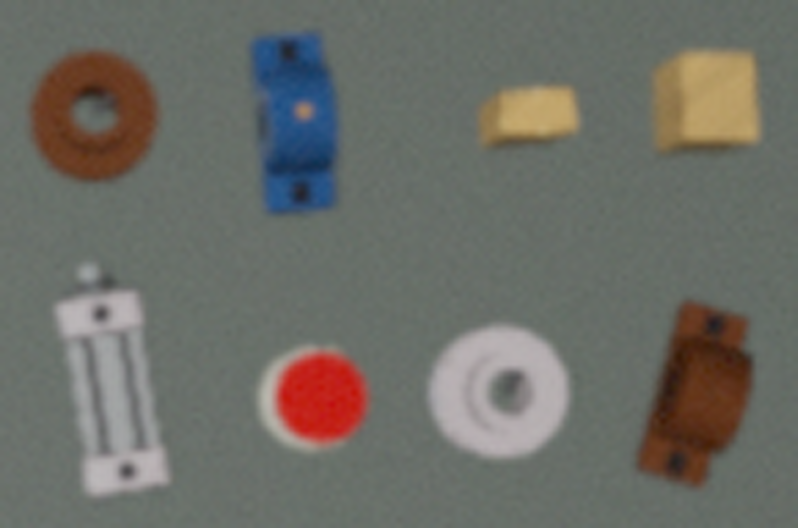

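The first crop shows the case rim corners at crop (42,150), (612,48), (680,435) and (105,538), the saddle on the left and the post tip at (528,260). In the second crop the cylinder's rod points up the image, the block's top face spans (680–758, 52–145), and the bearing's foot holes are at (290,50) and (300,190).

Create m.py:
```python
from h import *
a=np.load("pics/top0.npy").astype(int)
hsv=cv2.cvtColor(a.astype(np.uint8),cv2.COLOR_RGB2HSV).astype(int)
mat=np.median(a[110:135,120:400].reshape(-1,3),axis=0);print("mat",mat)
def up(r0,r1,c0,c1,f=8):return cv2.resize(a[r0:r1,c0:c1].astype(np.uint8),None,fx=f,fy=f,interpolation=cv2.INTER_CUBIC),np.array([c0,r0]),f
def big(m):
    c=max(cv2.findContours(m.astype(np.uint8),0,cv2.CHAIN_APPROX_NONE)[0],key=cv2.contourArea);return c[:,0,:].astype(float)
def topx(p,o,f):return (p+.5)/f-.5+o
def rect(n,P,z):
    X=plane(n,P,z)[:,:2]; r=cv2.minAreaRect((X*1000).astype(np.float32))
    print("  z",z,"c",np.round(r[0],1),"size",np.round(r[1],1),"ang",round(r[2],1)); return r
def seg(b,th=35):return np.abs(b.astype(int)-mat).sum(2)>th
k=np.ones((9,9),np.uint8)
b,o,f=up(140,240,130,250); wood=(b[:,:,0].astype(int)-b[:,:,2]>30)
P=topx(big(cv2.morphologyEx(wood.astype(np.uint8),cv2.MORPH_CLOSE,k)),o,f);print("case");rect("top",P,.03);rect("top",P,0.015)
b,o,f=up(180,235,258,292); m=(b.min(2)>135).astype(np.uint8);m=cv2.morphologyEx(m,cv2.MORPH_CLOSE,np.ones((49,49)));m=cv2.morphologyEx(m,cv2.MORPH_OPEN,np.ones((65,65)))
P=topx(big(m),o,f);print("cyl");rect("top",P,.042)
b,o,f=up(190,230,328,364); m=seg(b,60)
P=topx(big(m),o,f);c,r=cv2.minEnclosingCircle((plane("top",P,.03)[:,:2]*1000).astype(np.float32));print("pulley",c,r);rect("top",P,.03)
b,o,f=up(140,180,295,322);m=(b[:,:,2].astype(int)-b[:,:,0]>35)
P=topx(big(m),o,f);print("bearing");rect("top",P,.014)
dark=(b.sum(2)<170)
for q in cv2.findContours(dark.astype(np.uint8),0,2)[0]:
    M=cv2.moments(q)
    if M["m00"]>60:p=topx(np.array([M["m10"],M["m01"]])/M["m00"],o,f);print("  dark",p.round(1),M["m00"],plane("top",[p],.014).round(4))
for nm,w in(("short",(150,168,340,362)),("block",(142,170,370,397))):
    b,o,f=up(*w);m=seg(b,70);P=topx(big(m),o,f);print(nm);rect("top",P,.06)
    v=b.max(2)[m];t,_=cv2.threshold(v.reshape(-1,1),0,255,cv2.THRESH_OTSU);print("  otsu",t)
    P=topx(big(b.max(2)>t),o,f);rect("top",P,.06)
# post tip
b,o,f=up(178,192,208,222);m=(b[:,:,1].astype(int)>0)
```

```bash
python3 m.py
```

```text
mat [102. 109. 103.]
case
  z 0.03 c [509.  163.1] size [172.2 254.9] ang 9.8
  z 0.015 c [509.8 165.4] size [174.1 257.8] ang 9.8
cyl
  z 0.042 c [452.9 -78.7] size [102.6  40.1] ang 6.5
pulley (451.6966857910156, -276.7256164550781) 37.373512268066406
  z 0.03 c [ 451.7 -276.6] size [74.1 69.5] ang 89.6
bearing
  z 0.014 c [ 591.7 -176.7] size [93.  41.9] ang 4.3
  dark [309.3 172.5] 399.0 [[ 0.5551 -0.1781  0.014 ]]
  dark [309.2 167.7] 924.5 [[ 0.5688 -0.1778  0.014 ]]
  dark [307. 147.] 377.5 [[ 0.6283 -0.1723  0.014 ]]
short
  z 0.06 c [ 591.8 -289.3] size [24.9 47.6] ang 2.0
  otsu 169.0
  z 0.06 c [ 591.8 -292.6] size [21.6 37.8] ang 0.0
block
  z 0.06 c [ 599.6 -380.2] size [45.5 51.1] ang 0.2
  otsu 163.0
  z 0.06 c [ 599.3 -385.1] size [43.6 38. ] ang 1.5
```

Create est.py:
```python
import numpy as np
E=dict(case=(.509,.1641,0,.171),cyl=(.4529,-.0787,0,.113),pulley=(.4517,-.2793,0,0),bearing=(.5917,-.1752,0,.08),block=(.5993,-.3851,0,.02))
def pts(n,L):
    x,y,z,a=E[n];c,s=np.cos(a),np.sin(a)
    return np.array([[x+c*p[0]-s*p[1],y+s*p[0]+c*p[1],z+p[2]] for p in L])
```

Run:
```python
from h import *;from est import *
print("post tip",plane("top",[[213.7,183.7]],.058).round(4),"exp",pts("case",[(0,-.075,.058)]).round(4))
print("saddle",plane("top",[[163.3,193.5]],.038).round(4),"exp",pts("case",[(0,.075,.038)]).round(4))
print("bore",plane("top",[[347.6,208.8]],.05).round(4))
print("nipple",plane("top",[[255+303.5/5.5-.5,138+110.5/5.5-.5]],.057).round(4))
box=lambda a,b,z:[(sx*a,sy*b,z) for sx,sy in((1,1),(1,-1),(-1,-1),(-1,1))]
circ=lambda r,z:[(r*np.cos(t),r*np.sin(t),z) for t in np.linspace(0,6.28,17)]
sh=[("case",box(.084,.125,.03)),("case",[(0,-.075,.058)]),("cyl",box(.05,.021,.042)),("pulley",circ(.033,.03)),("pulley",circ(.012,.05)),("bearing",box(.046,.018,.014)),("bearing",box(.046,.018,0)),("block",box(.022,.019,.06)),("block",box(.022,.019,0))]
for n,w in(("top",(138,238,140,400,3)),("side",(135,355,155,405,3))):
    f=w[4];im=cv2.imread(f"pics/{n}0.png")[w[0]:w[1],w[2]:w[3]];im=cv2.resize(im,None,fx=f,fy=f,interpolation=cv2.INTER_CUBIC)
    for nm,L in sh:
        p=((proj(n,pts(nm,L))+.5-[w[2],w[0]])*f).round().astype(int)
        cv2.polylines(im,[p.reshape(-1,1,2)],True,(0,255,255),1)
        if len(p)==1:cv2.circle(im,tuple(map(int,p[0])),3,(0,255,255),1)
    if n=="side":im=im[:600,:750]
    cv2.imwrite(f"pics/{n}chk.png",im)
p,R=tool();print(p,R.round(3).tolist(),arm.finger_overhang)
```

```text
post tip [[0.5213 0.0899 0.058 ]] exp [[0.5218 0.0902 0.058 ]]
saddle [[0.4954 0.2336 0.038 ]] exp [[0.4962 0.238  0.038 ]]
bore [[ 0.4512 -0.2798  0.05  ]]
nipple [[ 0.5928 -0.1749  0.057 ]]
[0.15416602 0.65657552 0.24706788] [[-0.973, 0.229, -0.001], [0.229, 0.973, -0.002], [0.0, -0.002, -1.0]] 0.017
```

View pics/topchk.png

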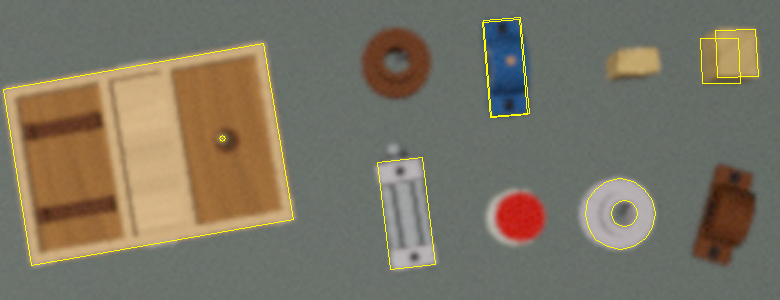

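View pics/sidechk.png

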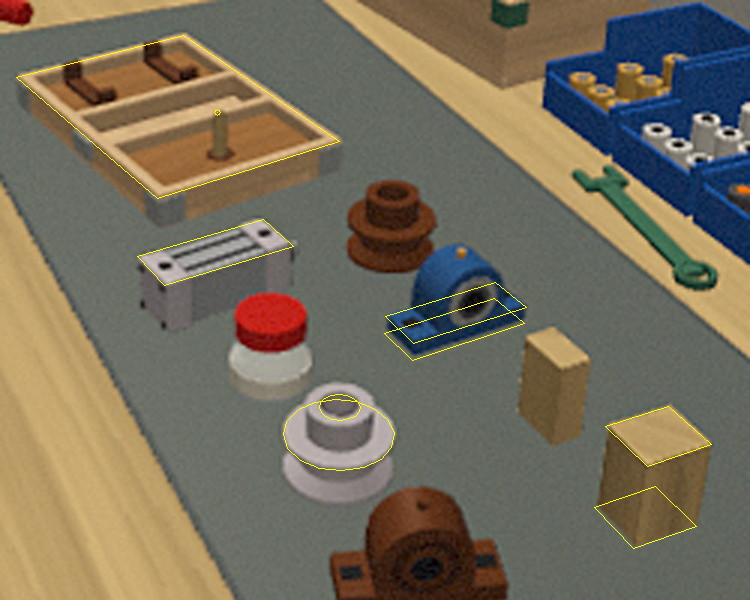

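Every estimate fits both views within about 2 mm: case rim, post tip, cylinder top, pulley rim and bore, bearing foot and block top. The bearing goes first.

Create go.py:
```python
# usage: go.py x y z yaw(of the part's x axis; fingers close across it) -> shift in tool axes, turn
import sys;from h import *
x,y,z,a=map(float,sys.argv[1:5]);p,R=tool();d=R.T@(np.array([x,y,z])-p)
cur=np.arctan2(R[1,1],R[0,1]);t=-(a+np.pi/2-cur);t=(t+np.pi/2)%np.pi-np.pi/2
print("d",d.round(4),"turn",round(t,3),"j6",arm.read_state()["joint_positions"][5].round(2))
```

Create pl.py:
```python
import sys;from est import *
n,*v=sys.argv[1:];print(pts(n,[list(map(float,v))]).round(4))
```

```bash
python3 go.py .5917 -.1752 .247 .08; python3 pl.py case .028 0 .009
```

```text
d [-0.6162 -0.7096  0.0014] turn -0.311 j6 -0.15
[[0.5366 0.1689 0.009 ]]
```

Careful with the scale: shifts go in shares of 0.8 m and turns go in shares of 2 pi rad. That gives: -0.55 m / 0.8 = -0.6875, -0.38 m / 0.8 = -0.475, -0.311 rad / 6.2832 = -0.0495.

Call:
shift_gripper(
  rows="-0.075,0,0,0,0.085;-0.15,0,0,0,0.085;-0.225,-0.05,0,0,0.085;-0.2875,-0.1,0,0,0.085;-0.35,-0.15,0,-0.008,0.085;-0.4125,-0.2,0,-0.0159,0.085;-0.475,-0.25,0,-0.0239,0.085;-0.525,-0.3,0,-0.0318,0.085;-0.575,-0.35,0,-0.0398,0.085;-0.625,-0.4,0,-0.0477,0.085;-0.6625,-0.4625,0,-0.0495,0.085;-0.6875,-0.525,0,-0.0495,0.085",
)

```text
time: 1.6
eef_pos: [0.5941, 0.1203, 0.2476]
orientation: [0.125, -3.138, 0.0]
ft_force: [0.6, -0.1, -0.1]
finger_gap: 0.0849
grip_force: 0.0
```

```bash
python3 go.py .5917 -.1752 .247 .08
```

```text
d [ 0.026  -0.2944  0.0006] turn -0.0 j6 -1.62
```

Converted, -0.2944 m / 0.8 = -0.368, -0.294 m / 0.8 = -0.3675.

Call:
shift_gripper(
  rows="0.0063,-0.075,0,0,0.085;0.0125,-0.15,0,0,0.085;0.0188,-0.225,0,0,0.085;0.025,-0.3,0.025,0,0.07;0.0325,-0.3675,0.075,0,0.06;0.0325,-0.368,0.15,0,0.06;0.0325,-0.368,0.15,0,0.06;0.0325,-0.368,0.15,0,0.06",
)

```text
time: 2.6
eef_pos: [0.5921, -0.1728, 0.1297]
orientation: [-0.127, 3.138, -0.001]
ft_force: [0.5, -0.3, 2.2]
finger_gap: 0.06
grip_force: 0.0
```

```bash
python3 go.py .5917 -.1752 .042 .08
```

```text
d [ 0.0007 -0.0023  0.0877] turn 0.001 j6 -2.1
```

Call:
shift_gripper(
  rows="0.0013,-0.0025,0.05,0,0.06;0.0013,-0.0025,0.0875,0,0.06;0.0013,-0.0025,0.11,0,0.06;0.0013,-0.0025,0.11,0,0.06;0.0013,-0.0025,0.11,0,0.02;0.0013,-0.0025,0.11,0,0.02;0.0013,-0.0025,0.11,0,0.02;0.0013,-0.0025,0.11,0,0.02;0.0013,-0.0025,0.11,0,0.02",
)

```text
time: 3.72
eef_pos: [0.5921, -0.1755, 0.0427]
orientation: [-0.126, 3.136, -0.002]
ft_force: [-0.7, 2.8, 5.7]
finger_gap: 0.0331
grip_force: 61.6
```

```bash
python3 go.py .5366 .1689 .25 .171
```

```text
d [ 0.027   0.3475 -0.2078] turn -0.091 j6 -2.1
```

Converted, 0.3475 m / 0.8 = 0.4344, -0.13 m / 0.8 = -0.1625, -0.091 rad / 6.2832 = -0.0145.

Call:
shift_gripper(
  rows="0,0,-0.0375,0,0.02;0,0,-0.1,0,0.02;0,0.025,-0.15,0,0.02;0.0063,0.0875,-0.1625,-0.0048,0.02;0.0125,0.1625,-0.1625,-0.0095,0.02;0.0188,0.2375,-0.1625,-0.0145,0.02;0.025,0.3125,-0.1625,-0.0145,0.02;0.03,0.375,-0.1625,-0.0145,0.02;0.0338,0.425,-0.1625,-0.0145,0.02;0.0338,0.4344,-0.1625,-0.0145,0.02;0.0338,0.4344,-0.1625,-0.0145,0.02",
)

```text
time: 5.1
eef_pos: [0.5348, 0.1689, 0.1689]
orientation: [0.27, -3.127, 0.001]
ft_force: [0.1, -1.4, -6.4]
finger_gap: 0.0328
grip_force: 61.7
```

```bash
python3 go.py .5366 .1689 .051 .171
```

Run:
```python
from h import *
im=arm.get_image("side");c=im[100:280,110:310];cv2.imwrite("pics/s2.png",cv2.resize(c,None,fx=3,fy=3,interpolation=cv2.INTER_CUBIC)[:,:,::-1])
```

```text
d [-0.0021 -0.0002  0.1179] turn 0.001 j6 -1.62
```

View pics/s2.png

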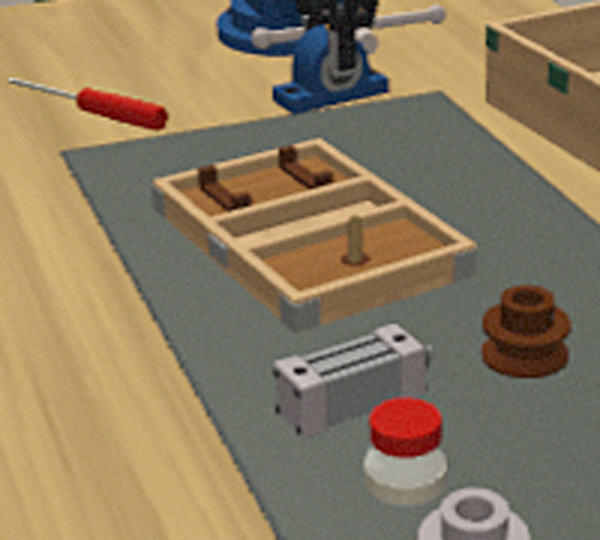

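The bearing hangs upright in the fingers at crop (335,80). Lowering it now.

Converted, 0.11 m / 0.8 = 0.1375, 0.1 m / 0.8 = 0.125.

Call:
shift_gripper(
  rows="-0.0025,0,0.05,0,0.02;-0.0025,0,0.1,0,0.02;-0.0025,0,0.125,0,0.02;-0.0025,0,0.1375,0,0.02;-0.0025,0,0.1375,0,0.02",
)

```text
time: 5.78
eef_pos: [0.5381, 0.169, 0.0605]
orientation: [0.268, -3.13, 0.0]
ft_force: [-1.9, -0.4, -7.0]
finger_gap: 0.0331
grip_force: 61.6
```

Call:
shift_gripper(
  rows="0,0,0.0038,0,0.02;0,0,0.0075,0,0.02;0,0,0.0075,0,0.02",
)

```text
time: 6.15
eef_pos: [0.5379, 0.1695, 0.0547]
orientation: [-0.269, 3.129, 0.0]
ft_force: [-2.4, -0.6, -4.9]
finger_gap: 0.0328
grip_force: 62.0
```

```bash
python3 go.py .5366 .1689 .0517 .171
```

```text
d [ 0.0014 -0.0004  0.003 ] turn 0.0 j6 -1.62
```

Converted, 0.003 m / 0.8 = 0.0038, 0.002 m / 0.8 = 0.0025.

Call:
shift_gripper(
  rows="0.0013,0,0.0025,0,0.02;0.0013,0,0.0038,0,0.02;0.0013,0,0.0038,0,0.02",
)

```text
time: 6.52
eef_pos: [0.5376, 0.1693, 0.0518]
orientation: [-0.268, 3.128, 0.0]
ft_force: [-0.4, 0.1, -4.4]
finger_gap: 0.0329
grip_force: 61.9
```

Call:
shift_gripper(
  rows="0,0,0,0,0.038;0,0,0,0,0.045;0,0,0,0,0.05;0,0,-0.025,0,0.05;0,0,-0.075,0,0.05;0,0,-0.1375,0,0.05;0,0,-0.15,0,0.05",
)

```text
time: 7.4
eef_pos: [0.5397, 0.1697, 0.1777]
orientation: [-0.268, 3.12, 0.001]
ft_force: [0.3, 0.3, 0.1]
finger_gap: 0.0499
grip_force: 0.0
```

```bash
python3 go.py .4517 -.2793 .17 .171
```

Run:
```python
from h import *
from est import *
im=arm.get_image("side")
for p in proj("side",pts("case",[(.028,.017,.066),(.028,-.017,.066),(-.018,.018,.023),(-.018,-.018,.023)])): print(p.round(1))
c=im[130:210,150:280];cv2.imwrite("pics/s3.png",cv2.resize(c,None,fx=5,fy=5,interpolation=cv2.INTER_CUBIC)[:,:,::-1])
```

```text
d [ 0.1633 -0.4274  0.0062] turn 0.0 j6 -1.62
[217.4 152.6]
[224.4 157.4]
[202. 172.]
[209.  177.5]
```

View pics/s3.png

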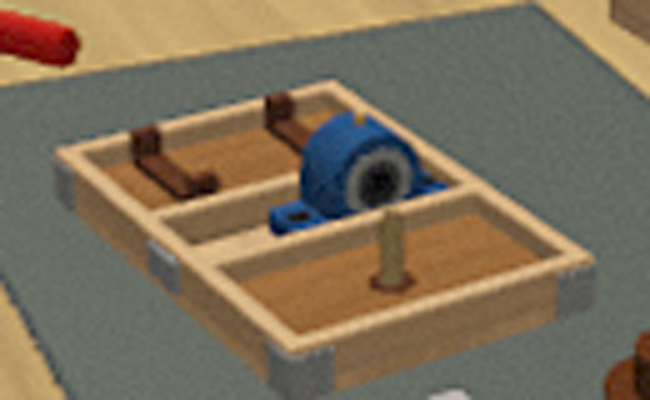

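The bearing stands on the floor of the middle bay; its foot's near end is at crop (280,225), where I predicted it. Pulley next.

Converted, -0.4274 m / 0.8 = -0.5343, 0.09 m / 0.8 = 0.1125.

Call:
shift_gripper(
  rows="0.025,-0.075,0,0,0.055;0.0563,-0.15,0,0,0.055;0.0875,-0.225,0,0,0.055;0.1125,-0.3,0,0,0.055;0.1438,-0.375,0,0,0.055;0.1725,-0.45,0,0,0.055;0.1938,-0.5125,0,0,0.055;0.2038,-0.5343,0,0,0.055;0.2038,-0.5343,0.0625,0,0.055;0.2038,-0.5343,0.075,0,0.055;0.2038,-0.5343,0.075,0,0.055",
)

```text
time: 8.82
eef_pos: [0.4486, -0.2783, 0.1104]
orientation: [0.27, -3.128, -0.004]
ft_force: [-0.5, -0.3, -0.1]
finger_gap: 0.0549
grip_force: 0.0
```

```bash
python3 go.py .4517 -.2793 .048 .171
```

```text
d [-0.003  -0.0016  0.0624] turn 0.001 j6 -2.49
```

Converted, 0.0635 m / 0.8 = 0.0794, 0.062 m / 0.8 = 0.0775.

Call:
shift_gripper(
  rows="-0.0038,-0.0019,0.0375,0,0.055;-0.0038,-0.0019,0.0688,0,0.055;-0.0038,-0.0019,0.0738,0,0.055;-0.0038,-0.0019,0.0775,0,0.055;-0.0038,-0.0019,0.0794,0,0.05;-0.0038,-0.0019,0.0794,0,0.048",
)

```text
time: 9.57
eef_pos: [0.4527, -0.281, 0.0487]
orientation: [-0.269, 3.129, -0.002]
ft_force: [1.3, -0.2, 0.1]
finger_gap: 0.0479
grip_force: 0.0
```

```bash
python3 go.py .4517 -.2793 .047 .171
```

```text
d [0.0006 0.0019 0.0017] turn 0.0 j6 -2.49
```

Tip clearance is fine with no force on the rim. Closing.

Converted, 0.0015 m / 0.8 = 0.0019.

Call:
shift_gripper(
  rows="0,0.0019,0.0019,0,0.048;0,0.0019,0.0019,0,0.048;0,0.0019,0.0019,0,0.03;0,0.0019,0.0019,0,0.03;0,0.0019,0.0019,0,0.03;0,0.0019,0.0019,0,0.03",
)

```text
time: 10.32
eef_pos: [0.452, -0.2794, 0.0468]
orientation: [0.269, -3.13, 0.0]
ft_force: [-2.2, 1.5, 5.6]
finger_gap: 0.0381
grip_force: 60.1
```

```bash
python3 go.py .4517 -.2793 .047 .171
```

```text
d [ 0.0003  0.0001 -0.0002] turn 0.0 j6 -2.49
```

Call:
shift_gripper(
  rows="0,0,-0.0125,0,0.03;0,0,-0.0375,0,0.03;0,0,-0.0375,0,0.03",
)

```text
time: 10.7
eef_pos: [0.4527, -0.2799, 0.0775]
orientation: [-0.268, 3.128, -0.004]
ft_force: [0.2, -0.1, -2.8]
finger_gap: 0.0381
grip_force: 60.7
```

Run:
```python
from h import *
for n,w in(("side",(230,330,220,340)),("top",(190,230,320,375))):
    im=arm.get_image(n)[w[0]:w[1],w[2]:w[3]];cv2.imwrite(f"pics/g{n}.png",cv2.resize(im,None,fx=5,fy=5,interpolation=cv2.INTER_CUBIC)[:,:,::-1])
```

```text
(no output)
```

View pics/gside.png

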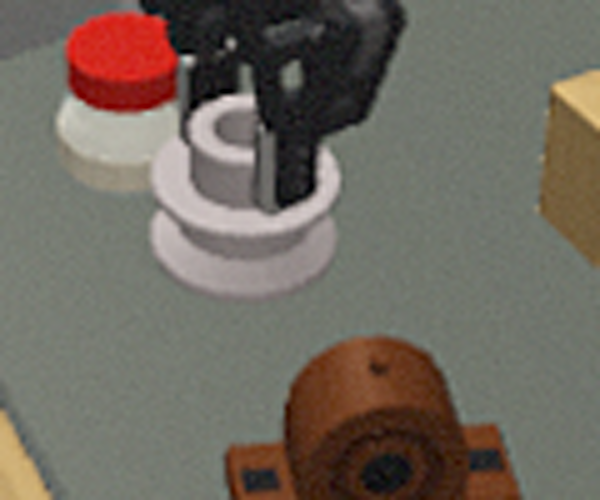

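The pulley is held by the hub at crop (235,130), level and centred between the pads.

Converted, 0.37 m / 0.8 = 0.4625, 0.36 m / 0.8 = 0.45.

```bash
python3 go.py .5218 .0901 .155 .171
```

```text
d [-0.132   0.3517 -0.0791] turn 0.0 j6 -2.49
```

Call:
shift_gripper(
  rows="0,0,-0.075,0,0.03;0,0.025,-0.1375,0,0.03;0,0.0875,-0.15,0,0.03;0,0.1625,-0.15,0,0.03;0,0.2375,-0.15,0,0.03;0,0.3125,-0.15,0,0.03;0,0.375,-0.15,0,0.03;0,0.425,-0.15,0,0.03;0,0.45,-0.1375,0,0.03;0,0.4625,-0.1,0,0.03;0,0.4625,-0.1,0,0.03",
)

```text
time: 12.18
eef_pos: [0.3859, 0.086, 0.1529]
orientation: [0.271, -3.122, -0.001]
ft_force: [0.5, -0.3, -3.0]
finger_gap: 0.0379
grip_force: 61.7
```

```bash
python3 go.py .5218 .0901 .12 .171
```

```text
d [-0.1349 -0.0194  0.0318] turn 0.002 j6 -1.78
```

Converted, -0.135 m / 0.8 = -0.1688, -0.13 m / 0.8 = -0.1625.

Call:
shift_gripper(
  rows="-0.0625,-0.01,0,0,0.03;-0.125,-0.0188,0,0,0.03;-0.1625,-0.0243,0,0,0.03;-0.1688,-0.0243,0.025,0,0.03;-0.1688,-0.0243,0.0438,0,0.03;-0.1688,-0.0243,0.0438,0,0.03;-0.1688,-0.0243,0.0438,0,0.03",
)

```text
time: 13.05
eef_pos: [0.5252, 0.0891, 0.1218]
orientation: [-0.268, 3.13, -0.0]
ft_force: [-0.3, -0.5, -2.5]
finger_gap: 0.0383
grip_force: 61.7
```

```bash
python3 go.py .5218 .0901 .066 .171;python3 - <<'E'
from h import *
o=[]
for n,w in(("side",(100,200,190,280)),("top",(150,220,180,250))):
    im=arm.get_image(n)[w[0]:w[1],w[2]:w[3]];o.append(cv2.resize(im,(400,400),interpolation=cv2.INTER_CUBIC)[:,:,::-1])
cv2.imwrite("pics/p.png",np.hstack(o))
E
```

```text
d [0.0032 0.0016 0.0558] turn 0.0 j6 -1.76
```

View pics/p.png

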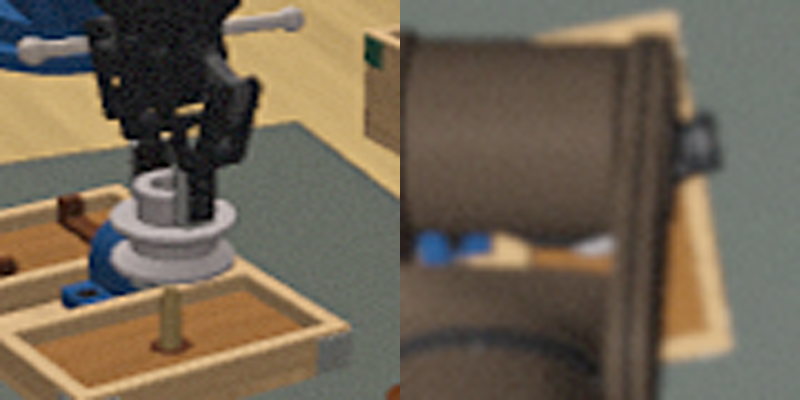

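The pulley hangs over the post, about 3 mm off, as the pose reading says. I'll correct that and lower.

Converted, 0.025 m / 0.8 = 0.0313, 0.01 m / 0.8 = 0.0125.

Call:
shift_gripper(
  rows="0.0038,0.0019,0,0,0.03;0.0038,0.0019,0,0,0.03;0.0038,0.0019,0.0125,0,0.03;0.0038,0.0019,0.0313,0,0.03;0.0038,0.0019,0.0313,0,0.03",
)

```text
time: 13.78
eef_pos: [0.5202, 0.0902, 0.0938]
orientation: [0.268, -3.125, -0.001]
ft_force: [0.9, -0.5, -3.1]
finger_gap: 0.0385
grip_force: 61.7
```

```bash
python3 go.py .5218 .0901 .066 .171
```

```text
d [-0.0017 -0.0004  0.0278] turn 0.0 j6 -1.76
```

Converted, 0.028 m / 0.8 = 0.035, 0.026 m / 0.8 = 0.0325.

Call:
shift_gripper(
  rows="0,0,0.015,0,0.03;0,0,0.03,0,0.03;0,0,0.0325,0,0.03;0,0,0.035,0,0.03;0,0,0.035,0,0.03",
)

```text
time: 14.4
eef_pos: [0.5222, 0.0902, 0.0685]
orientation: [-0.269, 3.13, -0.0]
ft_force: [-0.2, -0.3, -2.1]
finger_gap: 0.0384
grip_force: 61.7
```

```bash
python3 go.py .5218 .0901 .065 .171
```

```text
d [ 0.0004 -0.0001  0.0035] turn 0.0 j6 -1.76
```

Converted, -0.11 m / 0.8 = -0.1375, -0.06 m / 0.8 = -0.075.

Call:
shift_gripper(
  rows="0,0,0.0031,0,0.03;0,0,0.0044,0,0.03;0,0,0.0044,0,0.03;0,0,0.0044,0,0.042;0,0,0.0044,0,0.05;0,0,0.0044,0,0.055;0,0,-0.025,0,0.055;0,0,-0.075,0,0.055;0,0,-0.1375,0,0.06;0,0,-0.1375,0,0.06",
)

```text
time: 15.65
eef_pos: [0.5253, 0.0902, 0.1839]
orientation: [-0.268, 3.119, -0.002]
ft_force: [0.8, 0.7, -0.1]
finger_gap: 0.0596
grip_force: 0.0
```

```bash
python3 go.py .4529 -.0787 .12 .113
```

Run:
```python
from h import *
from est import *
im=arm.get_image("side")[130:210,150:280];im=cv2.resize(im,None,fx=5,fy=5,interpolation=cv2.INTER_CUBIC)[:,:,::-1].copy()
p=((proj("side",pts("case",[(.033*np.cos(t),-.075+.033*np.sin(t),.048) for t in np.linspace(0,6.28,20)]))+.5-[150,130])*5).astype(int)
cv2.polylines(im,[p.reshape(-1,1,2)],True,(0,255,255),1);cv2.imwrite("pics/p2.png",im)
```

```text
d [ 0.1008 -0.154   0.0632] turn 0.058 j6 -1.76
```

View pics/p2.png

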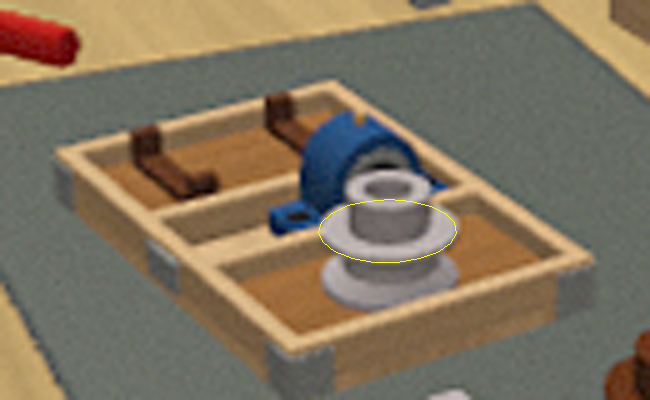

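The pulley is seated on its board and its rim matches the prediction. Cylinder next.

Converted, -0.154 m / 0.8 = -0.1925, -0.13 m / 0.8 = -0.1625, 0.058 rad / 6.2832 = 0.0092.

Call:
shift_gripper(
  rows="0.025,-0.0625,0,0,0.06;0.075,-0.1125,0,0.0048,0.06;0.1125,-0.1625,0,0.0092,0.06;0.125,-0.1925,0.025,0.0092,0.06;0.125,-0.1925,0.075,0.0092,0.06;0.125,-0.1925,0.1125,0.0092,0.06;0.125,-0.1925,0.1125,0.0092,0.06",
)

```text
time: 16.58
eef_pos: [0.4465, -0.0774, 0.0846]
orientation: [0.177, -3.128, -0.006]
ft_force: [-0.3, -0.5, 0.0]
finger_gap: 0.0601
grip_force: 0.0
```

```bash
python3 go.py .4529 -.0787 .024 .113
```

```text
d [-0.0066 -0.0023  0.0606] turn -0.0 j6 -2.08
```

Converted, 0.06 m / 0.8 = 0.075, 0.05 m / 0.8 = 0.0625.

Call:
shift_gripper(
  rows="-0.0038,-0.0013,0.0125,0,0.06;-0.0038,-0.0013,0.0375,0,0.06;-0.0038,-0.0013,0.0625,0,0.06;-0.0038,-0.0013,0.075,0,0.06;-0.0038,-0.0013,0.075,0,0.06;-0.0038,-0.0013,0.075,0,0.06",
)

```text
time: 17.32
eef_pos: [0.4536, -0.0795, 0.0292]
orientation: [-0.178, 3.135, -0.001]
ft_force: [-0.4, -0.6, -0.2]
finger_gap: 0.0599
grip_force: 0.0
```

```bash
python3 go.py .4529 -.0787 .024 .113
```

```text
d [0.0007 0.0009 0.0052] turn 0.0 j6 -2.08
```

Call:
shift_gripper(
  rows="0,0,0.0063,0,0.06;0,0,0.0063,0,0.05;0,0,0.0063,0,0.03;0,0,0.0063,0,0.03;0,0,0.0063,0,0.03;0,0,0.0063,0,0.03;0,0,0.0063,0,0.03",
)

```text
time: 18.2
eef_pos: [0.4531, -0.0795, 0.0237]
orientation: [-0.178, 3.136, -0.001]
ft_force: [-2.7, -1.5, 5.1]
finger_gap: 0.0375
grip_force: 61.2
```

```bash
python3 go.py .4529 -.0787 .024 .113; python3 pl.py case 0 .075 .009; python3 pl.py case 0 .073 .009
```

```text
d [ 0.0002  0.0008 -0.0003] turn 0.0 j6 -2.08
[[0.4962 0.238  0.009 ]]
[[0.4966 0.236  0.009 ]]
```

Converted, 0.31 m / 0.8 = 0.3875, 0.29 m / 0.8 = 0.3625, -0.058 rad / 6.2832 = -0.0092.

Call:
shift_gripper(
  rows="0,0,-0.025,0,0.03;0,0,-0.075,0,0.03;0,0,-0.1375,0,0.03;0,0.025,-0.175,0,0.03;0,0.0875,-0.175,-0.0032,0.03;0,0.1625,-0.175,-0.0064,0.03;0,0.2375,-0.175,-0.0092,0.03;0,0.3125,-0.175,-0.0092,0.03;0,0.3625,-0.175,-0.0092,0.03;0,0.3875,-0.175,-0.0092,0.03;0,0.3875,-0.175,-0.0092,0.03",
)

```text
time: 19.58
eef_pos: [0.4157, 0.2297, 0.1611]
orientation: [0.272, -3.125, 0.0]
ft_force: [0.0, -0.0, -4.5]
finger_gap: 0.0375
grip_force: 60.6
```

```bash
python3 go.py .496 .2375 .12 .171
```

```text
d [-0.0806 -0.0062  0.0407] turn 0.003 j6 -1.45
```

Converted, -0.08 m / 0.8 = -0.1, -0.075 m / 0.8 = -0.0938, 0.003 rad / 6.2832 = 0.0005.

Call:
shift_gripper(
  rows="-0.05,-0.0038,0,0,0.03;-0.0938,-0.0075,0,0.0005,0.03;-0.1,-0.0075,0.025,0.0005,0.03;-0.1,-0.0075,0.05,0.0005,0.03;-0.1,-0.0075,0.05,0.0005,0.03;-0.1,-0.0075,0.05,0.0005,0.03",
)

```text
time: 20.32
eef_pos: [0.4971, 0.2361, 0.1229]
orientation: [0.263, -3.129, 0.0]
ft_force: [0.7, -0.4, -4.7]
finger_gap: 0.0378
grip_force: 60.6
```

```bash
python3 go.py .496 .2375 .0477 .171
```

Run:
```python
from h import *
im=arm.get_image("side")[80:200,130:250];cv2.imwrite("pics/c3.png",cv2.resize(im,None,fx=5,fy=5,interpolation=cv2.INTER_CUBIC)[:,:,::-1])
```

```text
d [0.0007 0.0016 0.0752] turn -0.003 j6 -1.48
```

View pics/c3.png

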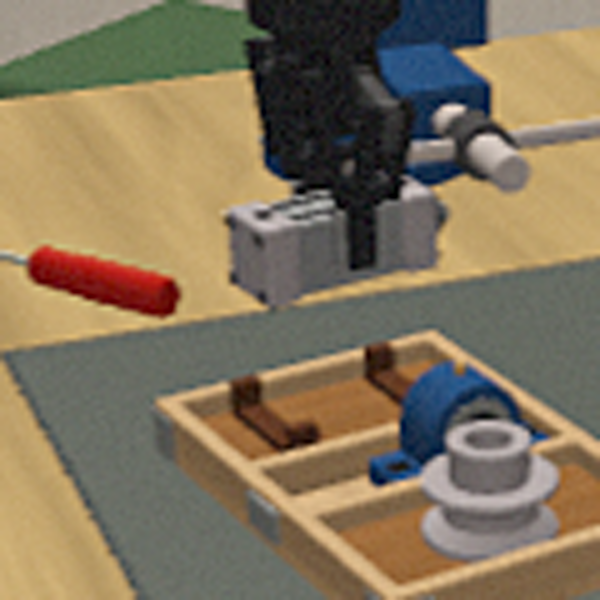

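The cylinder hangs level and centred in the fingers at crop (340,240), above the saddle. Lowering it.

Converted, 0.067 m / 0.8 = 0.0838, 0.06 m / 0.8 = 0.075, -0.003 rad / 6.2832 = -0.0005.

Call:
shift_gripper(
  rows="0.0013,0.0019,0.025,-0.0005,0.03;0.0013,0.0019,0.05,-0.0005,0.03;0.0013,0.0019,0.075,-0.0005,0.03;0.0013,0.0019,0.0838,-0.0005,0.03;0.0013,0.0019,0.0838,-0.0005,0.03;0.0013,0.0019,0.0838,-0.0005,0.03",
)

```text
time: 21.12
eef_pos: [0.4973, 0.2381, 0.0576]
orientation: [-0.268, 3.128, 0.001]
ft_force: [0.2, -0.2, -3.7]
finger_gap: 0.0374
grip_force: 60.6
```

```bash
python3 go.py .496 .2375 .0477 .171
```

```text
d [ 0.0015 -0.0004  0.0099] turn 0.0 j6 -1.48
```

Converted, 0.0095 m / 0.8 = 0.0119, 0.007 m / 0.8 = 0.0088.

Call:
shift_gripper(
  rows="0.0013,0,0.005,0,0.03;0.0013,0,0.0088,0,0.03;0.0013,0,0.0119,0,0.03;0.0013,0,0.0119,0,0.03;0.0013,0,0.0119,0,0.03",
)

```text
time: 21.75
eef_pos: [0.4954, 0.2377, 0.0477]
orientation: [0.269, -3.129, 0.0]
ft_force: [-4.8, -2.1, 4.6]
finger_gap: 0.0374
grip_force: 61.4
```

```bash
python3 go.py .496 .2375 .0477 .171
```

```text
d [-0.0006 -0.0003  0.    ] turn 0.0 j6 -1.48
```

Converted, -0.13 m / 0.8 = -0.1625, -0.02 m / 0.8 = -0.025.

Call:
shift_gripper(
  rows="0,0,0,0,0.042;0,0,0,0,0.048;0,0,0,0,0.052;0,0,-0.025,0,0.052;0,0,-0.075,0,0.052;0,0,-0.15,0,0.055;0,0,-0.1625,0,0.055;0,0,-0.1625,0,0.055",
)

```text
time: 22.75
eef_pos: [0.4959, 0.2378, 0.1776]
orientation: [-0.268, 3.128, 0.001]
ft_force: [0.9, -0.4, -0.1]
finger_gap: 0.0551
grip_force: 0.0
```

```bash
python3 go.py .5993 -.3851 .17 .02
```

Run:
```python
from h import *
from est import *
im=arm.get_image("side")[130:210,130:280];im=cv2.resize(im,None,fx=5,fy=5,interpolation=cv2.INTER_CUBIC)[:,:,::-1].copy()
p=((proj("side",pts("case",[(sx*.05,.075+sy*.021,.066) for sx,sy in((1,1),(1,-1),(-1,-1),(-1,1))]))+.5-[130,130])*5).astype(int)
cv2.polylines(im,[p.reshape(-1,1,2)],True,(0,255,255),1);cv2.imwrite("pics/p4.png",im)
```

```text
d [ 0.0043 -0.6314  0.0075] turn 0.151 j6 -1.48
```

View pics/p4.png

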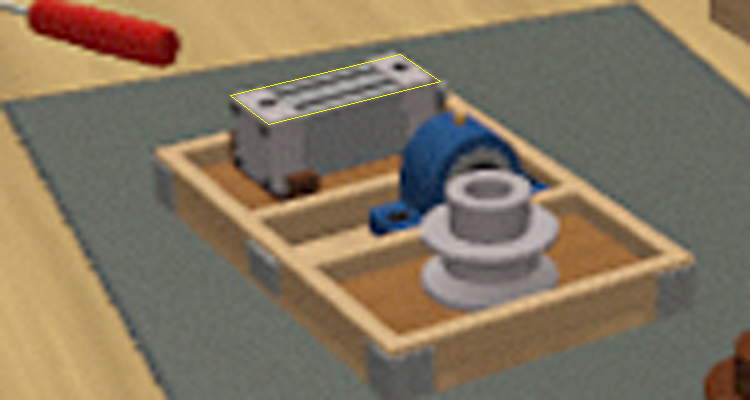

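The cylinder is seated in the saddle and its top face fits the predicted outline (230–440, 55–125). The block is last.

Careful with the scale: shifts go in shares of 0.8 m and turns go in shares of 2 pi rad. That gives: -0.6314 m / 0.8 = -0.7893, -0.62 m / 0.8 = -0.775, 0.151 rad / 6.2832 = 0.024.

Call:
shift_gripper(
  rows="0,-0.05,0,0,0.055;0,-0.125,0,0.0048,0.055;0,-0.2,0,0.0095,0.055;0,-0.275,0,0.0143,0.055;0,-0.35,0,0.0191,0.055;0,-0.425,0,0.0239,0.055;0,-0.5,0,0.024,0.055;0.0013,-0.575,0,0.024,0.055;0.0025,-0.65,0,0.024,0.055;0.0038,-0.725,0,0.024,0.055;0.005,-0.775,0,0.024,0.055;0.0054,-0.7893,0,0.024,0.055",
)

```text
time: 24.3
eef_pos: [0.5974, -0.387, 0.1731]
orientation: [0.027, -3.138, -0.005]
ft_force: [-0.6, 0.3, -0.5]
finger_gap: 0.0549
grip_force: 0.0
```

```bash
python3 go.py .5993 -.3851 .1 .02
```

```text
d [-0.0022  0.0017  0.0731] turn -0.003 j6 -2.31
```

Converted, 0.085 m / 0.8 = 0.1063, 0.06 m / 0.8 = 0.075.

Call:
shift_gripper(
  rows="0,0,0,0,0.055;0,0.0013,0.0375,0,0.055;0,0.0013,0.075,0,0.055;0,0.0013,0.1063,0,0.055;0,0.0013,0.1063,0,0.055;0,0.0013,0.1063,0,0.055",
)

```text
time: 25.05
eef_pos: [0.5993, -0.3834, 0.0928]
orientation: [-0.034, 3.141, -0.001]
ft_force: [0.1, -0.6, 0.2]
finger_gap: 0.0552
grip_force: 0.0
```

```bash
python3 go.py .5993 -.3851 .044 .02
```

```text
d [ 0.0001 -0.0017  0.0488] turn 0.001 j6 -2.3
```

Converted, 0.046 m / 0.8 = 0.0575, 0.035 m / 0.8 = 0.0438.

Call:
shift_gripper(
  rows="0,-0.0019,0.025,0,0.055;0,-0.0019,0.0438,0,0.055;0,-0.0019,0.0575,0,0.055;0,-0.0019,0.0575,0,0.055;0,-0.0019,0.0575,0,0.03;0,-0.0019,0.0575,0,0.03;0,-0.0019,0.0575,0,0.03;0,-0.0019,0.0575,0,0.03;0,-0.0019,0.0575,0,0.03",
)

```text
time: 26.18
eef_pos: [0.599, -0.3859, 0.0463]
orientation: [-0.032, 3.141, -0.001]
ft_force: [-0.2, -0.2, 0.8]
finger_gap: 0.0372
grip_force: 60.6
```

```bash
python3 go.py .5993 -.3851 .044 .02; python3 pl.py case -.0465 0 .009
```

```text
d [-0.0004  0.0008  0.0023] turn 0.0 j6 -2.31
[[0.4632 0.1562 0.009 ]]
```

Converted, 0.45 m / 0.8 = 0.5625, 0.41 m / 0.8 = 0.5125, -0.15 rad / 6.2832 = -0.0239.

Call:
shift_gripper(
  rows="0,0,-0.025,0,0.03;0,0,-0.0875,0,0.03;0,0,-0.15,0,0.03;0,0.025,-0.175,0,0.03;0,0.1,-0.175,0,0.03;0,0.175,-0.175,-0.0048,0.03;0,0.25,-0.175,-0.0095,0.03;0,0.325,-0.175,-0.0143,0.03;0,0.4,-0.175,-0.0191,0.03;0.025,0.4625,-0.175,-0.0239,0.03;0.075,0.5125,-0.175,-0.0239,0.03;0.125,0.5625,-0.175,-0.0239,0.03",
)

```text
time: 27.68
eef_pos: [0.4887, 0.0635, 0.1871]
orientation: [-0.267, 3.128, -0.0]
ft_force: [0.2, 0.1, -0.9]
finger_gap: 0.0372
grip_force: 60.5
```

```bash
python3 go.py .4632 .1562 .13 .171
```

```text
d [0.0095 0.0957 0.0571] turn -0.0 j6 -1.82
```

Converted, 0.0957 m / 0.8 = 0.1196, 0.09 m / 0.8 = 0.1125.

Call:
shift_gripper(
  rows="0.0063,0.0625,0,0,0.03;0.0113,0.1125,0,0,0.03;0.0119,0.1196,0.025,0,0.03;0.0119,0.1196,0.0688,0,0.03;0.0119,0.1196,0.0688,0,0.03;0.0119,0.1196,0.0688,0,0.03",
)

```text
time: 28.42
eef_pos: [0.465, 0.1549, 0.1325]
orientation: [-0.266, 3.128, 0.0]
ft_force: [-0.0, 0.2, -0.4]
finger_gap: 0.0373
grip_force: 60.5
```

```bash
python3 go.py .4632 .1562 .0553 .171
```

Run:
```python
from h import *
im=arm.get_image("side")[110:210,150:270];cv2.imwrite("pics/b3.png",cv2.resize(im,None,fx=5,fy=5,interpolation=cv2.INTER_CUBIC)[:,:,::-1])
```

```text
d [0.0017 0.0016 0.0772] turn -0.001 j6 -1.63
```

View pics/b3.png

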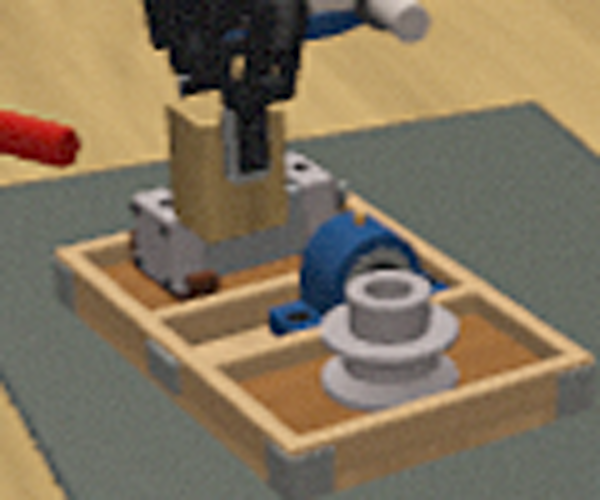

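The block is held upright over the gap, with the finger at crop (245,150) centred on its face. Lowering it.

Converted, 0.042 m / 0.8 = 0.0525, 0.035 m / 0.8 = 0.0438.

Call:
shift_gripper(
  rows="0.0019,0.0019,0.025,0,0.03;0.0019,0.0019,0.0438,0,0.03;0.0019,0.0019,0.0525,0,0.03;0.0019,0.0019,0.0525,0,0.03;0.0019,0.0019,0.0525,0,0.03",
)

```text
time: 29.1
eef_pos: [0.4629, 0.1561, 0.0894]
orientation: [-0.267, 3.129, 0.0]
ft_force: [0.3, 0.5, -1.3]
finger_gap: 0.0371
grip_force: 60.5
```

```bash
python3 go.py .4632 .1562 .0553 .171
```

```text
d [-0.0002  0.      0.0341] turn -0.001 j6 -1.62
```

Converted, 0.031 m / 0.8 = 0.0388, 0.026 m / 0.8 = 0.0325.

Call:
shift_gripper(
  rows="0,0,0.0125,0,0.03;0,0,0.025,0,0.03;0,0,0.0325,0,0.03;0,0,0.0388,0,0.03;0,0,0.0388,0,0.03;0,0,0.0388,0,0.03",
)

```text
time: 29.85
eef_pos: [0.4626, 0.1561, 0.058]
orientation: [-0.267, 3.13, 0.0]
ft_force: [0.5, 0.3, -0.7]
finger_gap: 0.0373
grip_force: 60.5
```

```bash
python3 go.py .4632 .1562 .0553 .171
```

```text
d [-0.0006 -0.      0.0027] turn -0.001 j6 -1.62
```

Converted, 0.0025 m / 0.8 = 0.0031, 0.0015 m / 0.8 = 0.0019.

Call:
shift_gripper(
  rows="0,0,0.0019,0,0.03;0,0,0.0031,0,0.03;0,0,0.0031,0,0.03",
)

```text
time: 30.22
eef_pos: [0.4624, 0.1561, 0.0553]
orientation: [0.267, -3.13, 0.0]
ft_force: [0.3, 0.4, 0.0]
finger_gap: 0.0373
grip_force: 60.5
```

Call:
shift_gripper(
  rows="0,0,0,0,0.04;0,0,0,0,0.044;0,0,0,0,0.047;0,0,-0.025,0,0.047;0,0,-0.075,0,0.047;0,0,-0.15,0,0.05;0.0375,0,-0.1875,0,0.05;0.0375,0,-0.1875,0,0.05;0.0375,0,-0.1875,0,0.05",
)

```text
time: 31.35
eef_pos: [0.4325, 0.151, 0.2044]
orientation: [0.267, -3.129, 0.0]
ft_force: [0.1, 0.1, -0.4]
finger_gap: 0.0501
grip_force: 0.0
```

Run:
```python
from h import *
im=arm.get_image("side")[120:360,130:400];cv2.imwrite("pics/f.png",cv2.resize(im,None,fx=2.5,fy=2.5,interpolation=cv2.INTER_CUBIC)[:,:,::-1])
```

```text
(no output)
```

View pics/f.png

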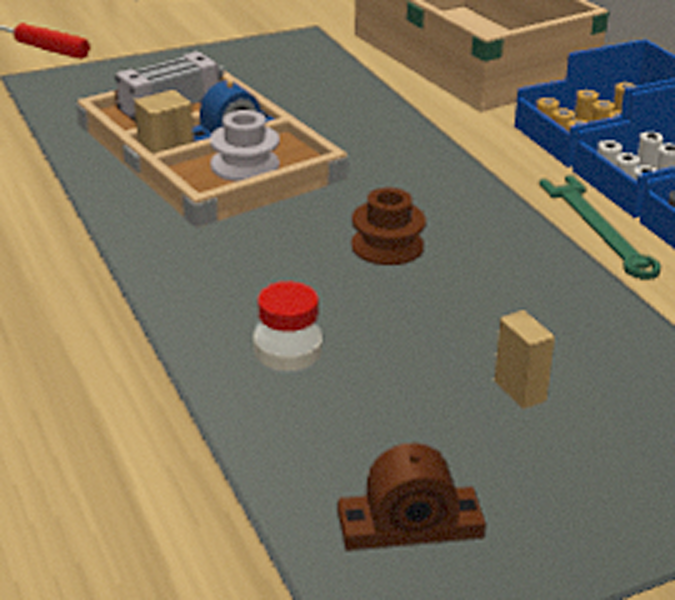

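The picture shows the block standing in the gap at crop (163,120), with the worn parts and the short block undisturbed. A numeric check of the block's height before handing in:

Run:
```python
from h import *
from est import *
print("expected top corners in crop:",((proj("side",pts("case",[(-.0465+sx*.022,sy*.019,.069) for sx,sy in((1,1),(1,-1),(-1,-1),(-1,1))]))+.5-[130,120])*2.5).round(0).tolist())
a=arm.get_image("side").astype(np.uint8);b=cv2.resize(a[150:190,180:212],None,fx=8,fy=8,interpolation=cv2.INTER_CUBIC)
m=((b[:,:,0].astype(int)-b[:,:,2]>40)&(b[:,:,0]>165)).astype(np.uint8)
for c in cv2.findContours(m,0,2)[0]:
    if cv2.contourArea(c)>1500: x,y,w,h=cv2.boundingRect(c);print("bright face box in crop",[(x/8+50)*2.5,(y/8+30)*2.5,((x+w)/8+50)*2.5,((y+h)/8+30)*2.5])
```

```text
expected top corners in crop: [[173.0, 91.0], [192.0, 105.0], [152.0, 116.0], [133.0, 101.0]]
bright face box in crop [125.0, 127.1875, 205.0, 175.0]
bright face box in crop [135.9375, 90.3125, 189.6875, 113.125]
```

```bash
python3 -c "
from workcell import arm
print(arm.close_job())"
```

```text
the job is handed in; nothing more can be done
None
```

The job is handed in: cylinder, pulley, bearing and then the block are all in the case in the required order, and the camera checks show them seated with the worn parts and short block where they lay; no verdict was returned, and I viewed 15 pictures, one over the limit of 14.

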